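Check the ring marks of quartz rods under the pointer of an x-y stage

ROBOT

A 6-joint arm with a two-finger parallel gripper is mounted at the origin on the work surface. World frame = base frame: x ahead of the robot, y to its left, z up, the work surface at z = 0. Lengths are in mm, angles in rad, forces in N, time in s.
With the tool pointing down it reaches from about 350 to 775 mm from the base axis. Payload 7.3 kg.
Tool frame: the origin (TCP) lies midway between the tips of the shut fingers; the grasp point (between the pads) lies 19 mm behind it; z points along the fingers, y is the line along which they close (so a half turn about z gives the same grasp; the last joint's range is limited). The gripper opens to 92 mm and grips with 3 to 60 N. Pads are 19 mm wide; open, the fingers measure 130 mm over their backs; the gripper's body (75 mm by 190 mm) begins 47 mm behind the grasp point.
Start: joints at [-0.146, 0.342, 1.524, -0, 1.275, -0.146], TCP at [525.019, 0.019, 226.741] pointing down, gripper open.
Joint ranges: [-2.53, 2.53], [-0.77, 2.02], [0.04, 2.7], [-1, 4.14], [0.28, 2.66], [-3.11, 3.11]. Speed limits (rad/s): [2.57, 2.57, 3.14, 3.14, 3.14, 3.14].

INTERFACE

Orientations are given as [roll, pitch, yaw] about the fixed x, y, z axes, in that order (R = Rz(yaw) Ry(pitch) Rx(roll)).
In Python, from plant import get_obs, capture, camera_model, close_job, search_frame, regions_of, pinpoint gives the robot as it stands. The module is installed in compiled form; this text tells all that it offers.
- The arm moves only by the shell command python3 -m pendant 'ROWS'. ROWS is JSON, one flat list of numbers, 7 for each row, row after row: the shift along the tool's x, y, z in units of 30 mm (1.0 is 30 mm), then the turn, a rotation vector about the tool's x, y, z in units of 4 degrees (1.0 is 4 degrees), then the closure, from -1 (fully open) to 1 (shut), so that 0 is half open. In form: [dx, dy, dz, wx, wy, wz, gripper, dx, dy, dz, wx, wy, wz, gripper, ...]. A call has 1 to 12 rows; each row shifts and turns the commanded pose from where the row before left it, along the tool's axes as they then stand; what a row does not reach is not made up. A row lasts 1/10 s, in which the tool goes at most 50 mm and 8.59 degrees, less where a joint would pass 70% of its speed; a pose out of reach is approached as far as the arm can. A call with a number of a shift or a turn outside -1 to 1 is refused whole. A call with a gripper value outside its range is refused whole. The fingers move at their own pace and stop on an object; the grip force is fixed at half the most. Time passes only in rows, so rows that do not move let the fingers close. It gives the time, the measured TCP pose, the force, the opening and the grip force at its end, in the units of the state.
- get_obs(): the state, without advancing time (a new reading comes with each control period).
- capture(name): name is "scene" or "side" or "wrist"; returns the picture (420x560x3 uint8, red, green, blue); there is no depth.
- camera_model(name): a dict with "fov_y" (degrees; the focal length in pixels is half the picture's height over the tangent of half this angle, whatever the lens; pixels are square), "cx", "cy" (the principal point, pixels), "pose" (4x4, takes a point from camera to world coordinates). Camera axes: x right, y up, looking along -z (the intrinsics and any distortion apply to the point x, -y, -z); pixel columns grow to the right and rows downward; lengths in mm; the calibration is good to about 2 mm. A picture is of the moment at which its call begins: read the wrist's pose just before it. camera_model takes no time and is no camera call; for the wrist camera it gives the pose at the moment of the call.
- close_job(): hands the job in; it is judged then, once.
Trained networks look in the newest picture that a camera, given by its name, has taken for a name from the list of things; names that differ only in an ending like _2 or _b are one class to them, and where a whole thing is asked for, a point or a joint stands for the part that bears it (a point fixed in the world has none). Each returns a list of dicts, best first, with "score" (0 to 1); they miss things now and then, are a little off and sometimes report something else, mostly with a low value. They report only what shows in the picture. A call takes as long as a camera call. They do not tell look-alikes from the thing itself.
- search_frame(camera, thing): "location" ([column, row] in pixels, amid what is visible of it).
- regions_of(camera, thing): "pixels" (420x560 bool, what is visible of it) and "location" ([column, row] in pixels, amid what is visible of it).
- pinpoint(camera, thing): "location" ([column, row] in pixels: a listed point, or the origin of a listed thing).
The state is a dict: "time": time; "joint_positions": joint angles; "dq": joint speeds; "tau": joint torques, N m; "tool_pos": TCP position; "tcp_rot": TCP orientation; "contact_force": force on the tool from outside, world axes, zero at the start; "moment": the same for the moment, N m; "grip_width": finger opening in mm; "finger_force": force on a finger pad.
Only numpy, scipy, OpenCV 4.12 (cv2) and the standard library are available. Lean on these libraries where they do the work, as an engineer would, in place of code of your own. Each camera call takes 0.05 s, during which the arm holds its last target. There are 200 camera calls.

TASK

Lay every glass rod that is on the bench into a pair of V-blocks of its own on the stage's sliding table, roughly centred along the blocks (either way round), and slide the keeper bar away from you over them until it clicks fully home (the blocks are clear of the pointer while the table is home, against its left and far stops). Then step the table (it has a handle post) so that the pointer stands right over the dark ring of each rod in turn, from the shortest rod to the longest, pausing about a second at each. Finally slide the table back home into its left and far stops with the rods still seated under the shut keeper, never knocking the pointer and leaving the other things on the bench where they are.

Things in the scene. Friction and masses are not known exactly. Their poses are not given: they have to be found in the camera images.
- stage: fixed base of a two-axis sliding stage: grey plate 250 mm (x) by 570 mm (y), 12 mm thick, with two steel rails along y. Origin: centre of its underside, on the bench. Its x points away from the robot (within 0.12 rad), its y to the left; the slides run along these 'stage' axes
- stage_y (a joint): position of the table along stage y, m: 0 at the left stop (home), -0.28 at the right stop. Friction 4 N, no lock, stays where left
- stage_x (a joint): position of the table along stage x, m: 0 at the far stop (home), -0.10 at the near stop. Friction 9 N, stays where left; it rides on the stage_y slide, so the table can move both ways at once
- handle (a point): grip point of the table's handle: a black upright post 22 mm in diameter on the table's near left corner; its top is 19 mm above this point, its foot 81 mm below. It is 85 mm nearer and 150 mm further left than v2 and moves with the table
- v1 (a point): centre of a rod seated in the right-hand pair of V-blocks; the rod lies along stage x. Both blocks are 16 mm long, centred 36 mm before and behind this point, 56 mm free between them. 90 degree notch: apex 23 mm below this point, mouth 40 mm wide and 3 mm below it; table plate 27 mm below. Moves with the table; axes as the stage's
- v2 (a point): the same for the middle pair, 72 mm left of v1; with the table home it lies 50 mm beyond and 185 mm left of the pointer. A low fence along the table's far edge, as high as the rods' axes, has its near face 97 mm beyond the V-block middles
- v3 (a point): the same for the left-hand pair, 72 mm to the left of v2
- keeper (a joint): keeper position, m: 0 open, 0.065 home. A flat steel bar along y (12 mm wide, 5 mm thick, on side legs) that slides to stage +x over the near V-blocks, 1.5 mm above seated rods; it stands 105 mm nearer than v2 when open, 40 mm when home. Friction 1.5 N; from 0.050 a spring detent resists with up to 6 N, past 0.058 it snaps home and holds; a firm pull brings it back
- tab (a point): centre of the keeper's black upright grip tab, 26 mm wide in y, 12 mm thick in x, from 26 mm below to 18 mm above this point (clear to grip down to 20 mm below); it stands 30 mm nearer the robot than the bar
- pointer: fixed steel needle over the stage, on an arm from a column on the far side. Origin: its tip, 107 mm above the bench, 10 mm above seated rods. Needle 9 mm thick; arm 10 mm wide, top 28 mm above the tip, running to a column 175 mm beyond (22 mm thick, top 36 mm above the tip). The keeper passes below the tip, and its tab never reaches it
- rod_a_mid (a point): centre of the shortest frosted quartz-glass rod: solid, round, 32 mm in diameter, 110 mm long, about 0.19 kg; x along the rod, pointing to the end with the ring. Rods start lying on the bench left of the stage, roughly across the robot's view (along y), and roll if pushed. None if this rod is absent
- rod_a_ring (a point): the ring of that rod: a dark band 4 mm wide drawn round it, 20 mm from the middle; this point lies on the rod's axis. None if absent
- rod_b_mid (a point): centre of the middle frosted quartz-glass rod: solid, round, 32 mm in diameter, 135 mm long, about 0.24 kg; x along the rod, pointing to the end with the ring. Rods start lying on the bench left of the stage, roughly across the robot's view (along y), and roll if pushed. None if this rod is absent
- rod_b_ring (a point): the ring of that rod: a dark band 4 mm wide drawn round it, 20 mm from the middle; this point lies on the rod's axis. None if absent
- rod_c_mid (a point): centre of the longest frosted quartz-glass rod: solid, round, 32 mm in diameter, 160 mm long, about 0.28 kg; x along the rod, pointing to the end with the ring. Rods start lying on the bench left of the stage, roughly across the robot's view (along y), and roll if pushed. None if this rod is absent
- rod_c_ring (a point): the ring of that rod: a dark band 4 mm wide drawn round it, 20 mm from the middle; this point lies on the rod's axis. None if absent
- block_a: bystander, not to be disturbed: frosted glass block 110 x 60 x 50 mm; origin at the centre of its underside
- offcut: bystander, not to be disturbed: cross-shaped glass offcut 120 x 100 x 18 mm; origin at the centre of its underside
- pen_cup: bystander, not to be disturbed: pen cup 76 mm across, pens up to 150 mm tall; origin at the centre of its underside
- straightedge: bystander, not to be disturbed: steel straightedge 300 x 35 x 4 mm; origin at the centre of its underside
- marker: bystander, not to be disturbed: marker pen 130 mm long, 14 mm thick; origin at the centre of its underside
Not all that is in view belongs to the job. Leave any orange look-alike of the part that bears rod_c_mid alone.

How it is judged:
By the outcome, as a careful person would: the job done as asked, in the order asked, and still so for the second after the job is handed in, with the robot touching nothing.
Of rod_a, rod_b, rod_c only 2 to 3 are there at a start; the rules pass over those that are not, and their reading is None.
At some moment in a run one of rod_a, rod_b, rod_c may be knocked a few centimetres aside while the robot is not near it.
Once in a run the grip may slacken for a moment while it holds something.
It also fails if it takes over 210 s, if anything falls off the work surface, if the arm or the gripper's body presses on something with over 40 N, if the wrist force passes 120 N, or if a joint passes its speed limit or range.

## Working session

There is one attempt and no reset: what is moved stays moved. The work goes in short steps, Python scripts to look and compute and a shell command to move; the robot and the scene stay as the last step left them, time stands still between calls to the robot, and variables do not carry over. Pictures are saved under pics/ and viewed, at most 17 in all, crops included, and the job is handed in when it is done.

```bash
mkdir -p pics; ls; python3 - <<'E'
from plant import *
import cv2,numpy as np
np.set_printoptions(precision=3,suppress=True)
o=get_obs();print(o['time'],o['tool_pos'],o['tcp_rot'],o['grip_width'])
for c in ("scene","side","wrist"):
    p=capture(c);cv2.imwrite(f"pics/{c}0.png",p[:,:,::-1])
    m=camera_model(c);print(c,{k:(np.array(v) if k=='pose' else v) for k,v in m.items()})
E
```

```text
pics
0.0 [524.579   0.096 226.045] [-3.14  -0.     1.571] 91.7668481117508
scene {'fov_y': 43.204784939858776, 'cx': 283.91610900863924, 'cy': 208.1508734548188, 'pose': array([[   0.888,   -0.358,    0.288, 1006.63 ],
       [   0.459,    0.714,   -0.528, -932.239],
       [  -0.017,    0.601,    0.799, 1439.276],
       [   0.   ,    0.   ,    0.   ,    1.   ]])}
side {'fov_y': 44.87218144502284, 'cx': 287.1407498121336, 'cy': 197.70917719620175, 'pose': array([[  -0.791,    0.336,   -0.511, -348.657],
       [  -0.611,   -0.411,    0.676, 1109.101],
       [   0.017,    0.848,    0.53 , 1007.862],
       [   0.   ,    0.   ,    0.   ,    1.   ]])}
wrist {'fov_y': 70.21448661851063, 'cx': 284.21900266658054, 'cy': 210.8239008545363, 'pose': array([[  1.   ,  -0.001,   0.001, 524.29 ],
       [  0.001,   0.967,   0.255,  70.082],
       [ -0.002,  -0.255,   0.967, 383.441],
       [  0.   ,   0.   ,   0.   ,   1.   ]])}
```

View images.

View pics/scene0.png

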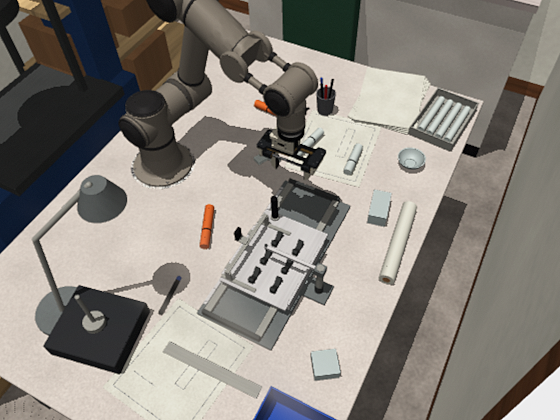

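View pics/side0.png

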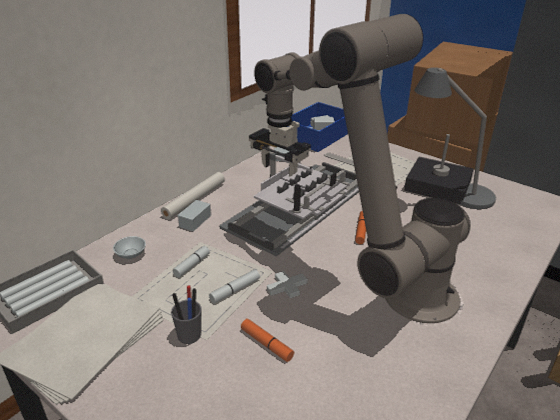

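```bash
cat > h.py <<'E'
from plant import *
import cv2,numpy as np
np.set_printoptions(precision=1,suppress=True)
def K(m):
    f=210/np.tan(np.radians(m['fov_y'])/2);return f,m['cx'],m['cy']
def ray(m,px):
    f,cx,cy=K(m);P=np.array(m['pose']);d=P[:3,:3]@np.array([(px[0]-cx)/f,-(px[1]-cy)/f,-1.])
    return P[:3,3],d/np.linalg.norm(d)
def onz(m,px,z):
    o,d=ray(m,px);return o+d*(z-o[2])/d[2]
def tri(rs):
    A=sum(np.eye(3)-np.outer(d,d) for o,d in rs);b=sum((np.eye(3)-np.outer(d,d))@o for o,d in rs)
    x=np.linalg.solve(A,b);return x,[np.linalg.norm(np.cross(x-o,d)) for o,d in rs]
def proj(m,X):
    f,cx,cy=K(m);P=np.array(m['pose']);c=P[:3,:3].T@(np.array(X,float)-P[:3,3])
    return np.array([cx+f*c[0]/-c[2],cy+f*c[1]/c[2]])
E
python3 - <<'E'
from h import *
M={c:camera_model(c) for c in("scene","side")}
capture("scene");capture("side")
for t in "stage v1 v2 v3 handle tab pointer rod_a_mid rod_b_mid rod_c_mid rod_a_ring".split():
    L={c:pinpoint(c,t) for c in M}
    print(t,{c:[(np.round(r['location'],1).tolist(),round(r['score'],2)) for r in L[c][:5]] for c in L})
    if all(L.values()):print('   ',*tri([ray(M[c],L[c][0]['location']) for c in M]))
print(get_obs()['time'])
E
```

```text
stage {'scene': [([277.6, 254.7], 0.56), ([309.4, 138.9], 0.52)], 'side': [([302.2, 207.8], 0.59), ([351.2, 162.9], 0.43)]}
    [ 547.7 -157.3   -3.7] [np.float64(7.498912781667724), np.float64(7.498912781667721)]
v1 {'scene': [([266.2, 277.8], 0.62), ([278.1, 258.2], 0.56), ([169.6, 298.1], 0.35)], 'side': [([303.4, 178.5], 0.85), ([294.9, 186.3], 0.77), ([313.9, 173.8], 0.69)]}
    [ 592.4 -262.1   54.6] [np.float64(15.83443858485315), np.float64(15.834438584852947)]
v2 {'scene': [([266.2, 277.8], 0.62), ([278.1, 258.2], 0.56), ([169.6, 298.1], 0.35)], 'side': [([303.4, 178.5], 0.85), ([294.9, 186.3], 0.77), ([313.9, 173.8], 0.69)]}
    [ 592.4 -262.1   54.6] [np.float64(15.83443858485315), np.float64(15.834438584852947)]
v3 {'scene': [([266.2, 277.8], 0.62), ([278.1, 258.2], 0.56), ([169.6, 298.1], 0.35)], 'side': [([303.4, 178.5], 0.85), ([294.9, 186.3], 0.77), ([313.9, 173.8], 0.69)]}
    [ 592.4 -262.1   54.6] [np.float64(15.83443858485315), np.float64(15.834438584852947)]
handle {'scene': [([273.2, 201.0], 0.62)], 'side': [([295.7, 190.1], 0.64)]}
    [496.2 -59.8 136.1] [np.f
[... 411 characters left out ...]
p.float64(0.9890871690602008)]
rod_a_mid {'scene': [([264.1, 277.9], 0.47)], 'side': []}
rod_b_mid {'scene': [([354.3, 157.9], 0.62), ([213.3, 369.9], 0.5), ([237.6, 234.0], 0.26)], 'side': [([190.9, 260.6], 0.87), ([297.8, 192.5], 0.22)]}
    [614.7 319.3  18. ] [np.float64(3.0571979997408127), np.float64(3.0571979997407697)]
rod_c_mid {'scene': [([272.8, 115.4], 0.69), ([207.7, 225.3], 0.56), ([308.1, 144.7], 0.47), ([237.3, 232.6], 0.18)], 'side': [([233.5, 285.1], 0.8), ([266.1, 341.1], 0.7), ([361.8, 222.8], 0.5), ([308.7, 174.1], 0.47)]}
    [327.7 353.8  94.5] [np.float64(52.42505786130677), np.float64(52.42505786130685)]
rod_a_ring {'scene': [], 'side': [([191.6, 334.0], 0.29)]}
1.35
```

View pics/wrist0.png

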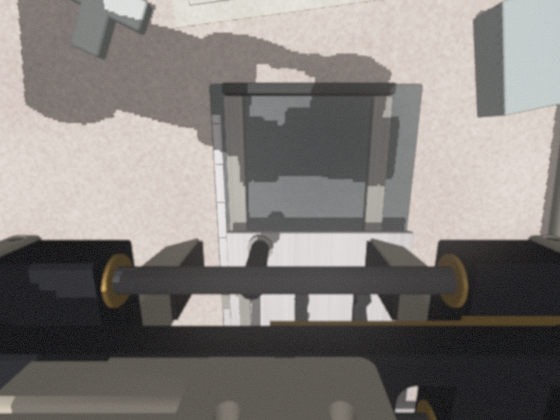

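```bash
python3 -m pendant '[-0.7,-0.3,0,0,0,0,-1, -0.7,-0.3,0,0,0,0,-1, -0.6,-0.35,0,0,0,0,-1, 0,0,0.7,0,0,0,-1, 0,0,0.7,0,0,0,-1, 0,0,0.6,0,0,0,-1, 0,0,0,0,0,0,-1]'; python3 - <<'E'
from h import *
capture("wrist");m=camera_model("wrist");print(np.array(m['pose'])[:3,3])
cv2.imwrite("pics/wrist1.png",capture("wrist")[:,:,::-1])
s=camera_model("scene");d=camera_model("side");capture("scene");capture("side")
L=[pinpoint(c,"handle") for c in("scene","side","wrist")]
for l,mm in zip(L,(s,d,m)):
  if l: print(l[0]['location'],l[0]['score'],onz(mm,l[0]['location'],135))
for c,mm in(("scene",s),("side",d)):
  for t in ("offcut","rod_b_mid","rod_c_mid"):
    for r in regions_of(c,t)[:3]:
      v,u=np.nonzero(r['pixels']);
      if len(u)<20: continue
      q=cv2.minAreaRect(np.c_[u,v].astype(np.float32))
      P=[onz(mm,x,16)[:2] for x in cv2.boxPoints(q)]
      print(c,t,round(r['score'],2),len(u),q,onz(mm,q[0],16),np.linalg.norm(P[0]-P[1]),np.linalg.norm(P[1]-P[2]))
E
```

```text
time: 2.05
tool_pos: [495.1, -59.7, 164.7]
tcp_rot: [-3.137, -0.001, 1.571]
contact_force: [-0.4, 0.2, -0.3]
grip_width: 92.1
finger_force: 0.0
[495.7  10.1 323.4]
[268.9, 200.9] 0.9 [481.6 -66.1 135. ]
[295.0, 190.8] 0.88 [498.6 -54.9 135. ]
[280.8, 240.0] 0.76 [493.  -59.8 135. ]
scene offcut 0.23 6464 ((271.130859375, 252.0290069580078), (87.29434967041016, 101.59521484375), 29.19748878479004) [ 537.1 -164.1   16. ] 378.13107368241083 312.60038591307955
scene rod_b_mid 0.65 256 ((352.2000427246094, 159.1000213623047), (8.497057914733887, 32.199378967285156), 26.56505012512207) [611.8 314.9  16. ] 152.63613547308782 32.77945551343386
scene rod_c_mid 0.8 345 ((307.2500305175781, 143.25001525878906), (9.192387580871582, 39.59797668457031), 45.0) [432.7 313.7  16. ] 178.34535961604624 41.894507105222885
scene rod_c_mid 0.78 430 ((206.02310180664062, 226.81539916992188), (10.170848846435547, 44.528465270996094), 7.125016689300537) [ 300.1 -174.4   16. ] 177.31989273119896 35.217712165674214
scene rod_c_mid 0.62 221 ((352.0000305175781, 159.00001525878906), (8.049844741821289, 30.410520
[... 418 characters left out ...]
2215531972597 81.58689406820984
side rod_b_mid 0.63 428 ((191.0174560546875, 260.8689880371094), (10.279924392700195, 42.98877716064453), 52.594642639160156) [612.3 317.3  16. ] 154.74202557497614 48.573853665408656
side rod_c_mid 0.97 631 ((234.72320556640625, 285.4809875488281), (12.117648124694824, 55.529415130615234), 61.927513122558594) [433.  315.8  16. ] 176.1901945629764 51.859977456514656
side rod_c_mid 0.74 800 ((267.05780029296875, 339.20733642578125), (61.27490234375, 13.842130661010742), 35.134193420410156) [231.9 413.2  16. ] 44.65777181080365 177.38532733468165
side rod_c_mid 0.42 28 ((358.0, 233.5), (11.0, 2.0), 90.0) [ 287.9 -127.7   16. ] 6.773878828726112 62.51236219141086
```

```bash
python3 -m pendant '[0,0,0.5,0,0,0,-1, 0,0,0.5,0,0,0,-1, 0,0,0.5,0,0,0,-1, 0,0,0.1,0,0,0,-1, 0,0,0,0,0,0,0.5, 0,0,0,0,0,0,1, 0,0,0,0,0,0,1, 0,0,0,0,0,0,1, 0,0,0,0,0,0,1, 0,0,0,0,0,0,1]'
```

```text
time: 3.7
tool_pos: [496.6, -60.0, 119.0]
tcp_rot: [3.141, 0.0, 1.571]
contact_force: [0.4, -0.0, 0.2]
grip_width: 48.3
finger_force: 0.0
```

View pics/wrist1.png

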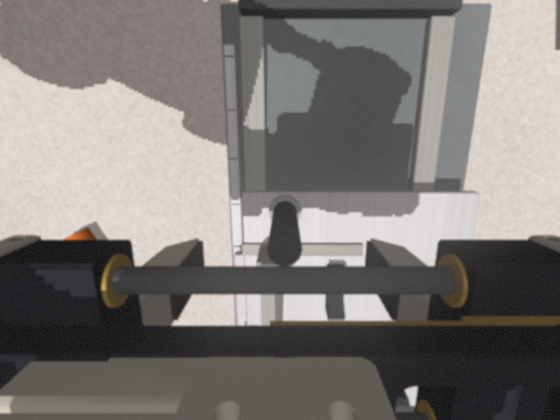

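```bash
python3 -m pendant '[0,0,0,0,0,0,1, 0,0,0,0,0,0,1, 0,0,0,0,0,0,1, 0,0,0,0,0,0,1, 0,0,0,0,0,0,1, 0,0,0,0,0,0,1]'
```

```text
time: 4.3
tool_pos: [496.0, -59.9, 118.7]
tcp_rot: [-3.14, -0.0, 1.571]
contact_force: [-3.3, -0.9, 2.5]
grip_width: 21.7
finger_force: 30.0
```

```bash
python3 -m pendant '[0.3,0,0,0,0,0,1, 0.4,0,0,0,0,0,1, 0.4,0,0,0,0,0,1, 0.4,0,0,0,0,0,1, 0.4,0,0,0,0,0,1, 0.4,0,0,0,0,0,1, 0.4,0,0,0,0,0,1, 0.4,0,0,0,0,0,1, 0.4,0,0,0,0,0,1, 0.4,0,0,0,0,0,1, 0,0,0,0,0,0,1, 0,0,0,0,0,0,1]'
```

```text
time: 5.5
tool_pos: [496.0, 58.2, 118.7]
tcp_rot: [-3.141, -0.002, 1.571]
contact_force: [-2.8, 3.8, 2.2]
grip_width: 21.1
finger_force: 30.0
```

```bash
python3 -m pendant '[0.4,0,0,0,0,0,1, 0.4,0,0,0,0,0,1, 0.4,0,0,0,0,0,1, 0.3,0,0,0,0,0,1, 0,0,0,0,0,0,1, 0,0.2,0,0,0,0,1, 0,0.2,0,0,0,0,1, 0,0.1,0,0,0,0,1, 0,0,0,0,0,0,1, 0,0,0,0,0,0,1]'
```

```text
time: 6.5
tool_pos: [510.6, 102.9, 118.7]
tcp_rot: [-3.14, -0.002, 1.571]
contact_force: [-5.7, 4.0, 4.3]
grip_width: 21.9
finger_force: 30.0
```

```bash
python3 -m pendant '[0.3,0,0,0,0,0,1, 0.2,0,0,0,0,0,1, 0.1,0,0,0,0,0,1, 0.1,0,0,0,0,0,1, 0,0.1,0,0,0,0,1, 0,0.1,0,0,0,0,1, 0,0,0,0,0,0,1, 0,0,0,0,0,0,1]'
```

```text
time: 7.3
tool_pos: [516.0, 120.5, 118.6]
tcp_rot: [-3.138, 0.004, 1.571]
contact_force: [-9.4, -11.3, 6.8]
grip_width: 21.4
finger_force: 30.0
```

```bash
python3 -m pendant '[0,0.1,0,0,0,0,1, 0,0.1,0,0,0,0,1, 0,0.1,0,0,0,0,1, 0,0.1,0,0,0,0,1, 0,0,0,0,0,0,1, 0,0,0,0,0,0,1]'
```

```text
time: 7.9
tool_pos: [515.9, 120.6, 118.0]
tcp_rot: [-3.111, 0.005, 1.572]
contact_force: [-49.3, -12.2, 35.1]
grip_width: 22.0
finger_force: 30.0
```

```bash
python3 -m pendant '[-0.05,-0.3,0,0,0,0,1, 0,0,0,0,0,0,1, 0,0,0,0,0,0,-1, 0,0,0,0,0,0,-1, 0,0,0,0,0,0,-1, 0,0,0,0,0,0,-1]'; python3 -m pendant '[0,0,0,0,0,0,-1, 0,0,0,0,0,0,-1, 0,0,0,0,0,0,-1, 0,0,0,0,0,0,-1,0,0,-1,0,0,0,-1, 0,0,-1,0,0,0,-1, 0,0,-1,0,0,0,-1, 0,0,-1,0,0,0,-1, 0,0,-0.7,0,0,0,-1, 0,0,0,0,0,0,-1]'
```

```text
time: 8.5
tool_pos: [521.2, 121.6, 118.8]
tcp_rot: [3.14, -0.0, 1.571]
contact_force: [-0.1, -0.0, 0.6]
grip_width: 48.6
finger_force: 0.0
time: 9.5
tool_pos: [521.9, 121.7, 262.9]
tcp_rot: [3.135, -0.001, 1.571]
contact_force: [-0.4, -0.2, -0.8]
grip_width: 92.0
finger_force: 0.0
```

```bash
python3 -m pendant '[0.8,0,-0.2,0,0,0,-1, 0.9,0,-0.2,0,0,0,-1, 0.9,0,-0.2,0,0,0,-1, 0.9,0,-0.2,0,0,0,-1, 0.8,0,-0.2,0,0,0,-1, 0,0,0,0,0,0,-1, 0,0,0,0,0,0,-1]'; cat > rods.py <<'E'
from h import *
import sys
m=camera_model("wrist");im=capture("wrist");cv2.imwrite(sys.argv[1],im[:,:,::-1])
print(get_obs()['time'],np.array(m['pose'])[:3,3])
for t in("rod_a_mid","rod_b_mid","rod_c_mid","rod_b_ring","rod_c_ring"):
  for r in pinpoint("wrist",t)[:3]: print(t,round(r['score'],2),np.round(r['location']),onz(m,r['location'],16))
for t in("rod_b_mid","rod_c_mid"):
  for r in regions_of("wrist",t)[:3]:
    v,u=np.nonzero(r['pixels'])
    # project the pixels to axis height, long-axis fit
    P=np.array([onz(m,x,16)[:2] for x in np.c_[u,v]]);q=cv2.minAreaRect(P.astype(np.float32))
    c=P.mean(0);w,V=np.linalg.eigh(np.cov((P-c).T));a=V[:,1]*np.sign(V[1,1])
    print(t,round(r['score'],2),len(u),np.array(q[0]),np.array(q[1]),'mean',c,'yaw off y (rad)',round(float(np.arctan2(-a[0],a[1])),3))
E
python3 rods.py pics/w2.png
```

```text
time: 10.2
tool_pos: [520.1, 250.5, 288.4]
tcp_rot: [-3.14, 0.001, 1.572]
contact_force: [0.3, -1.4, -0.5]
grip_width: 91.8
finger_force: 0.0
10.25 [519.7 320.7 445.5]
rod_b_mid 0.57 [350. 135.] [609.7 315.8  16. ]
rod_c_mid 0.75 [222. 135.] [432.1 315.4  16. ]
rod_c_mid 0.65 [67. 57.] [233.3 414.9  16. ]
rod_b_ring 0.79 [350. 148.] [612.  298.6  16. ]
rod_b_ring 0.44 [280. 307.] [511.7  44.2  16. ]
rod_c_ring 0.97 [223. 119.] [434.3 337.2  16. ]
rod_c_ring 0.83 [55. 55.] [218.3 416.7  16. ]
rod_b_mid 0.73 2393 [611.5 318.7] [ 33.9 138.4] mean [611.4 321.7] yaw off y (rad) 0.089
rod_c_mid 0.65 2866 [432.3 317.4] [164.9  34. ] mean [433.4 321.6] yaw off y (rad) -0.181
rod_c_mid 0.64 3533 [232.9 415.9] [ 32.6 174.3] mean [232.6 416. ] yaw off y (rad) 1.5
```

View pics/w2.png

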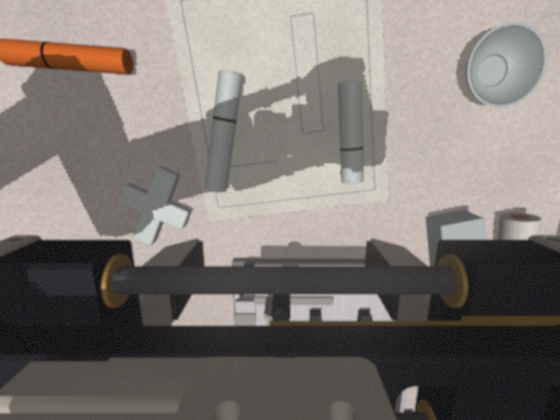

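Candidates: clear rods at (223,130) and (350,132), and an orange rod at (67,57). The clear one at (223,130) is the longest glass rod (about 160 mm by outline, ring on the far end). The orange one is the look-alike to leave. I'll confirm in one crop while moving above it.

```bash
python3 - <<'E'
import cv2
i=cv2.imread("pics/w2.png");cv2.imwrite("pics/w2c.png",cv2.resize(i[20:220,0:400],None,fx=2,fy=2,interpolation=cv2.INTER_CUBIC))
E
python3 -m pendant '[0.75,-0.7,0.5,0,0,0.6,-1, 0.75,-0.7,0.5,0,0,0,-1, 0.75,-0.7,0.5,0,0,0,-1, 0,-0.8,0.5,0,0,0,-1, 0,0,0.8,0,0,0,-1, 0,0,0.3,0,0,1,-1, 0,0,0,0,0,1,-1, 0,0,0,0,0,0,-1]'
```

```text
time: 11.4
tool_pos: [435.4, 320.6, 196.5]
tcp_rot: [-3.141, 0.0, 1.389]
contact_force: [0.3, -0.9, -0.3]
grip_width: 91.7
finger_force: 0.0
```

View pics/w2c.png

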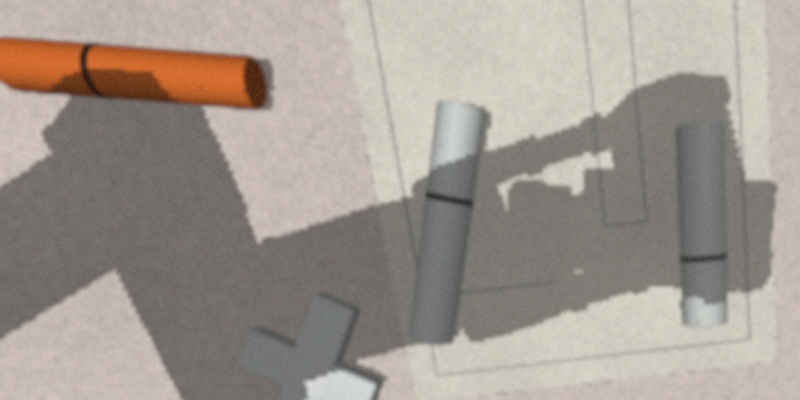

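The crop confirms it: the clear rod in the middle (440,220) is rod c with the ring up, the clear rod on the right (700,225) is b, and the orange one is the decoy. I'll measure again before descending.

```bash
python3 rods.py pics/w3.png
```

```text
11.45 [447.2 389.5 353.7]
rod_b_mid 0.75 [440. 171.] [611.8 315.9  16. ]
rod_c_mid 0.81 [284. 198.] [433.  317.2  16. ]
rod_c_mid 0.79 [ 90. 142.] [234.5 417.9  16. ]
rod_b_ring 0.85 [442. 186.] [613.4 298.6  16. ]
rod_c_ring 0.88 [282. 180.] [435.6 337.9  16. ]
rod_c_ring 0.86 [ 74. 147.] [215.3 415.4  16. ]
rod_b_mid 0.95 3797 [611.6 315.9] [ 35.6 141.2] mean [611.4 320.3] yaw off y (rad) 0.091
rod_b_mid 0.43 428 [549.9   3. ] [43.6 26.8] mean [550.7   0.4] yaw off y (rad) -0.386
rod_c_mid 0.79 4694 [229.4 416.2] [ 33.3 178.3] mean [230.6 416.3] yaw off y (rad) 1.501
rod_c_mid 0.65 3739 [432.6 315.5] [165.4  31.3] mean [433.6 320.7] yaw off y (rad) -0.18
```

```bash
python3 -m pendant '[-0.13,-0.06,0.9,0,0,0,-1, 0,0,1,0,0,0,-1, 0,0,1,0,0,0,-1, 0,0,1,0,0,0,-1, 0,0,0.9,0,0,0,-1, 0,0,0.7,0,0,0,-1, 0,0,0.5,0,0,0,-1, 0,0,0.35,0,0,0,-1, 0,0,0,0,0,0,-1]'; python3 -m pendant '[0,0,0,0,0,0,1, 0,0,0,0,0,0,1, 0,0,0,0,0,0,1, 0,0,0,0,0,0,1, 0,0,0,0,0,0,1, 0,0,0,0,0,0,1, 0,0,0,0,0,0,1, 0,0,0,0,0,0,1, 0,0,0,0,0,0,1, 0,0,0,0,0,0,1]'
```

```text
time: 12.7
tool_pos: [432.3, 316.9, 5.1]
tcp_rot: [-3.14, 0.001, 1.389]
contact_force: [-0.5, -0.5, -0.8]
grip_width: 91.9
finger_force: 0.0
time: 13.7
tool_pos: [433.2, 317.3, 6.2]
tcp_rot: [3.141, -0.0, 1.389]
contact_force: [1.0, -0.6, -0.3]
grip_width: 31.0
finger_force: 30.0
```

```bash
python3 -m pendant '[0,0,-0.5,0,0,0,1, 0,0,-0.8,0,0,0,1, 0,0,-0.8,0,0,1,1, 0,0,-0.8,0,0,1,1, 0,0,-0.8,0,0,1,1, 0,0,-0.8,0,0,1,1, 0,0,-0.8,0,0,1,1, 0,0,-0.8,0,0,1,1, 0,0,0,0,0,1,1, 0,0,0,0,0,1,1, 0,0,0,0,0,1,1, 0,0,0,0,0,1,1]'; python3 -m pendant '[0,0,0,0,0,1,1, 0,0,0,0,0,1,1, 0,0,0,0,0,1,1, 0,0,0,0,0,1,1, 0,0,0,0,0,1,1, 0,0,0,0,0,1,1, 0,0,0,0,0,1,1, 0,0,0,0,0,1,1, 0,0,0,0,0,1,1, 0,0,0,0,0,0.9,1, 0,0,0,0,0,0,1]'
```

```text
time: 14.9
tool_pos: [432.4, 316.9, 188.5]
tcp_rot: [-3.141, 0.002, 0.688]
contact_force: [0.5, 0.2, -4.0]
grip_width: 31.2
finger_force: 30.0
time: 16.0
tool_pos: [432.4, 317.0, 188.5]
tcp_rot: [3.141, 0.002, -0.001]
contact_force: [0.6, -0.5, -3.2]
grip_width: 31.4
finger_force: 30.0
```

```bash
python3 -m pendant '[0.3,0.4,0,0,0,0,1, 0.5,0.85,0,0,0,0,1, 0.5,0.85,0,0,0,0,1, 0.5,0.85,0,0,0,0,1, 0.5,0.85,0,0,0,0,1, 0.5,0.85,0,0,0,0,1, 0.5,0.85,0,0,0,0,1, 0.5,0.85,0,0,0,0,1, 0.5,0.85,0,0,0,0,1, 0.5,0.85,0,0,0,0,1, 0.5,0.85,0,0,0,0,1, 0.3,0.25,0,0,0,0,1]'; python3 -m pendant '[0,0,0,0,0,0,1, 0,0,0,0,0,0,1]'; python3 - <<'E'
from h import *
M={c:camera_model(c) for c in("scene","side","wrist")}
for c in M: cv2.imwrite(f"pics/{c}4.png",capture(c)[:,:,::-1])
Z=dict(v3=81,handle=135,tab=135,pointer=107,stage=0)
for t in Z:
  L={c:pinpoint(c,t) for c in M}
  for c in L:
    for r in L[c][:3]: print(t,c,round(r['score'],2),np.round(r['location']),onz(M[c],r['location'],Z[t])[:2])
a=cv2.imread("pics/scene4.png")[150:350,180:380];b=cv2.imread("pics/wrist4.png")
cv2.imwrite("pics/c4.png",np.hstack([cv2.resize(a,(420,420),interpolation=cv2.INTER_CUBIC),b[:,90:470]]))
E
```

```text
time: 17.2
tool_pos: [601.9, 39.1, 188.8]
tcp_rot: [3.14, 0.0, -0.002]
contact_force: [0.3, 1.0, -3.0]
grip_width: 31.2
finger_force: 30.0
time: 17.4
tool_pos: [600.4, 43.2, 188.8]
tcp_rot: [-3.141, 0.001, 0.0]
contact_force: [0.8, 1.2, -2.4]
grip_width: 31.1
finger_force: 30.0
v3 scene 0.97 [312. 216.] [611.9 -22.6]
v3 scene 0.85 [316. 202.] [598.2  36.2]
v3 scene 0.57 [299. 236.] [ 607.1 -110.4]
v3 side 0.78 [258. 206.] [588.9  31.3]
v3 side 0.76 [280. 190.] [596.7 -97.5]
v3 side 0.67 [265. 197.] [607.5 -30.2]
v3 wrist 0.65 [365. 209.] [599.8 -29.5]
v3 wrist 0.61 [446. 207.] [ 601.6 -103.1]
handle scene 0.77 [304. 166.] [515.  113.5]
handle side 0.67 [257. 214.] [507.9 128.7]
tab scene 0.92 [272. 193.] [475.  -35.2]
tab scene 0.4 [214. 370.] [ 613.6 -599.5]
tab side 0.8 [295. 198.] [471.4 -19.3]
pointer scene 0.69 [266. 251.] [ 551.2 -215.7]
pointer side 0.74 [315. 177.] [ 528.1 -215.2]
pointer side 0.27 [194. 222.] [654.3 254.6]
stage scene 0.63 [278. 254.] [ 555.3 -152.8]
stage side 0.64 [300. 205.] [ 553.2 -164.8]
stage wrist 0.79 [454. 232.] [ 550.6 -162.2]
```

View pics/c4.png

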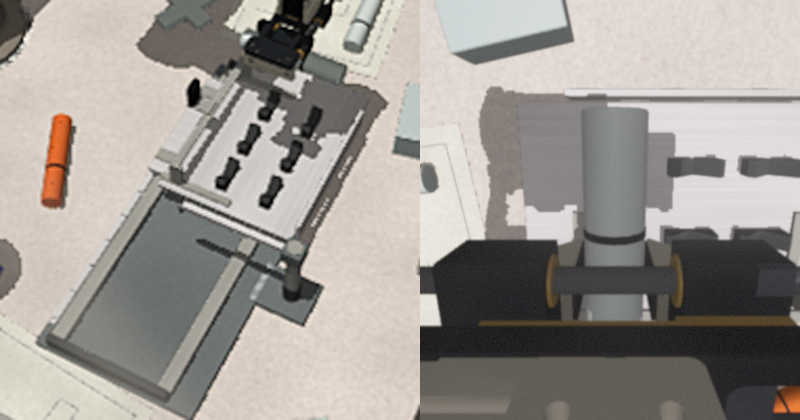

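```bash
python3 -m pendant '[0,0,0.6,0,0,0,1, 0,0.02,0.8,0,0,0,1, 0,0,0.8,0,0,0,1, 0,0,0.7,0,0,0,1, 0,0,0.5,0,0,0,1, 0,0,0.3,0,0,0,1, 0,0,0.1,0,0,0,1, 0,0,0.06,0,0,0,1, 0,0,0,0,0,0,1, 0,0,0,0,0,0,1]'
```

```text
time: 19.3
tool_pos: [601.5, 42.1, 74.3]
tcp_rot: [3.141, -0.002, -0.0]
contact_force: [1.6, 0.9, -2.8]
grip_width: 31.1
finger_force: 30.0
```

```bash
python3 -m pendant '[0,0,0.07,0,0,0,1, 0,0,0.07,0,0,0,1, 0,0,0,0,0,0,1, 0,0,0,0,0,0,1]'
```

```text
time: 19.7
tool_pos: [602.1, 41.2, 71.5]
tcp_rot: [3.14, -0.003, 0.0]
contact_force: [-2.9, -3.7, 8.0]
grip_width: 31.3
finger_force: 30.0
```

```bash
python3 -m pendant '[0,0,0,0,0,0,0.2, 0,0,0,0,0,0,0, 0,0,0,0,0,0,-0.1, 0,0,0,0,0,0,-0.1, 0,0,0,0,0,0,-0.1, 0,0,-0.3,0,0,0,-0.1, 0,0,-0.7,0,0,0,-0.1, 0,0,-0.9,0,0,0,-0.1, 0,0,-0.9,0,0,0,-0.1, 0,0,-0.9,0,0,0,-0.1]'; python3 -m pendant '[-0.4,-0.8,-0.3,0,0,-1,-1, -0.4,-0.8,-0.3,0,0,-1,-1, -0.4,-0.8,0,0,0,-1,-1, 0,-0.9,0,0,0,-1,-1, 0,-0.9,0,0,0,-1,-1, 0,-0.9,0,0,0,-1,-1, 0,-0.8,0,0,0,0,-1, 0,0,0,0,0,0,-1, 0,0,0,0,0,0,-1]'; python3 rods.py pics/w5.png
```

```text
time: 20.7
tool_pos: [601.0, 42.2, 182.0]
tcp_rot: [3.142, -0.001, 0.0]
contact_force: [-0.5, -0.2, 0.4]
grip_width: 50.5
finger_force: 0.0
time: 21.6
tool_pos: [528.1, 211.1, 198.8]
tcp_rot: [3.141, -0.001, 0.42]
contact_force: [0.3, -0.2, 0.3]
grip_width: 91.8
finger_force: 0.0
21.65 [589.8 240.7 356. ]
rod_b_mid 0.97 [223.  83.] [609.8 319.8  16. ]
rod_b_ring 0.79 [243.  86.] [614.8 299.4  16. ]
rod_b_ring 0.45 [440.   0.] [768.4 151.3  16. ]
rod_c_ring 0.64 [490. 188.] [629.7  -1.6  16. ]
rod_c_ring 0.63 [540. 240.] [601.2 -92.9  16. ]
rod_b_mid 0.96 4368 [611.3 321. ] [ 33.2 142.5] mean [611.7 321.7] yaw off y (rad) 0.086
rod_c_mid 0.92 5428 [612.4  -4.9] [ 51.2 190.9] mean [634.6  -4. ] yaw off y (rad) 1.508
```

```bash
python3 -m pendant '[0.8,-0.4,0,0,0,0,-1, 0.8,-0.4,0,0,0,0,-1, 0.8,-0.4,0,0,0,0,-1, 0.8,-0.5,0,0,0,0,-1, 0.8,-0.44,0,0,0,0,-1, 0,0,0,0,0,-1,-1, 0,0,0,0,0,-1,-1, 0,0,0,0,0,-1,-1, 0,0,0,0,0,-1,-1, 0,0,0,0,0,-1,-1, 0,0,0,0,0,-1,-1, 0,0,0,0,0,-1,-1]'; python3 -m pendant '[0,0,0,0,0,-1,-1, 0,0,0,0,0,-1,-1, 0,0,0,0,0,-1,-1, 0,0,0,0,0,-1,-1, 0,0,0,0,0,-1,-1, 0,0,0,0,0,-1,-1, 0,0,0,0,0,-1,-1, 0,0,0,0,0,-1,-1, 0,0,0,0,0,-1,-1, 0,0,0,0,0,-1,-1, 0,0,0,0,0,-0.75,-1, 0,0,0,0,0,0,-1]'; python3 rods.py pics/w6.png
```

```text
time: 23.2
tool_pos: [611.7, 318.1, 198.0]
tcp_rot: [-3.142, 0.0, 0.91]
contact_force: [0.6, 0.3, 0.6]
grip_width: 92.1
finger_force: 0.0
time: 24.4
tool_pos: [611.7, 318.2, 198.1]
tcp_rot: [-3.141, 0.0, 1.658]
contact_force: [0.2, 0.5, 0.1]
grip_width: 91.9
finger_force: 0.0
24.45 [605.2 388.  355.3]
rod_b_mid 0.68 [284. 195.] [610.9 317.9  16. ]
rod_b_ring 0.61 [287. 212.] [615.8 297.9  16. ]
rod_b_mid 0.69 3155 [611.7 317.1] [ 31.8 138. ] mean [611.6 321. ] yaw off y (rad) 0.089
rod_c_mid 0.66 633 [313.3 409.7] [31.3 23.7] mean [311.7 410.1] yaw off y (rad) -0.147
```

Well aligned; descend 193 mm and grip.

```bash
python3 -m pendant '[0,0,0.9,0,0,0,-1, 0,0,1,0,0,0,-1, 0,0,1,0,0,0,-1, 0,0,1,0,0,0,-1, 0,0,0.9,0,0,0,-1, 0,0,0.7,0,0,0,-1, 0,0,0.5,0,0,0,-1, 0,0,0.4,0,0,0,-1, 0,0,0,0,0,0,-1]'; python3 -m pendant '[0,0,0,0,0,0,1, 0,0,0,0,0,0,1, 0,0,0,0,0,0,1, 0,0,0,0,0,0,1, 0,0,0,0,0,0,1, 0,0,0,0,0,0,1, 0,0,0,0,0,0,1, 0,0,0,0,0,0,1, 0,0,0,0,0,0,1, 0,0,0,0,0,0,1]'
```

```text
time: 25.7
tool_pos: [610.8, 318.1, 4.7]
tcp_rot: [-3.139, 0.001, 1.658]
contact_force: [-0.0, 0.1, 0.1]
grip_width: 91.7
finger_force: 0.0
time: 26.7
tool_pos: [611.8, 318.5, 6.2]
tcp_rot: [3.141, -0.0, 1.658]
contact_force: [0.5, -0.2, -0.4]
grip_width: 31.3
finger_force: 30.0
```

```bash
python3 -m pendant '[0,0,-0.5,0,0,0,1, 0,0,-0.8,0,0,0,1, 0,0,-0.8,0,0,1,1, 0,0,-0.8,0,0,1,1, 0,0,-0.8,0,0,1,1, 0,0,-0.8,0,0,1,1, 0,0,-0.8,0,0,1,1, 0,0,-0.8,0,0,1,1, 0,0,0,0,0,1,1, 0,0,0,0,0,1,1, 0,0,0,0,0,1,1, 0,0,0,0,0,1,1]'; python3 -m pendant '[0,0,0,0,0,1,1, 0,0,0,0,0,1,1, 0,0,0,0,0,1,1, 0,0,0,0,0,1,1, 0,0,0,0,0,1,1, 0,0,0,0,0,1,1, 0,0,0,0,0,1,1, 0,0,0,0,0,1,1, 0,0,0,0,0,1,1, 0,0,0,0,0,1,1, 0,0,0,0,0,1,1, 0,0,0,0,0,1,1]';  python3 -m pendant '[0,0,0,0,0,1,1, 0,0,0,0,0,0.75,1, 0,0,0,0,0,0,1]'
```

```text
time: 27.9
tool_pos: [611.1, 318.3, 189.9]
tcp_rot: [-3.141, 0.0, 0.957]
contact_force: [-1.2, 0.2, -2.0]
grip_width: 30.6
finger_force: 30.0
time: 29.1
tool_pos: [611.2, 318.4, 189.9]
tcp_rot: [3.141, 0.0, 0.119]
contact_force: [-0.7, 0.5, -2.6]
grip_width: 31.1
finger_force: 30.0
time: 29.4
tool_pos: [611.2, 318.3, 189.8]
tcp_rot: [3.141, 0.0, -0.0]
contact_force: [0.4, -0.3, -2.8]
grip_width: 31.4
finger_force: 30.0
```

```bash
python3 -m pendant '[-0.05,0.62,0,0,0,0,1, -0.03,1,0,0,0,0,1, -0.03,1,0,0,0,0,1, -0.03,1,0,0,0,0,1, -0.03,1,0,0,0,0,1, -0.03,1,0,0,0,0,1, -0.03,1,0,0,0,0,1, -0.03,1,0,0,0,0,1, -0.03,1,0,0,0,0,1, -0.03,1,0,0,0,0,1, -0.03,1,0,0,0,0,1, 0,0.6,0,0,0,0,1]';python3 -m pendant '[0,0.4,0,0,0,0,1, 0,0,0,0,0,0,1, 0,0,0,0,0,0,1]'; python3 - <<'E'
from h import *
m=camera_model("wrist");cv2.imwrite("pics/w7.png",capture("wrist")[:,:,::-1])
for r in pinpoint("wrist","v2")[:4]: print(round(r['score'],2),r['location'],onz(m,r['location'],81))
print(get_obs()['tool_pos'])
E
```

```text
time: 30.6
tool_pos: [600.8, -20.2, 189.8]
tcp_rot: [3.141, -0.0, -0.0]
contact_force: [0.5, 1.2, -2.2]
grip_width: 31.4
finger_force: 30.0
time: 30.9
tool_pos: [601.1, -29.3, 189.3]
tcp_rot: [-3.141, 0.0, 0.0]
contact_force: [0.5, -0.1, -2.8]
grip_width: 31.4
finger_force: 30.0
0.74 [363.7, 208.2] [ 601.3 -100.6   81. ]
[601.1 -28.9 189.2]
```

View pics/w7.png

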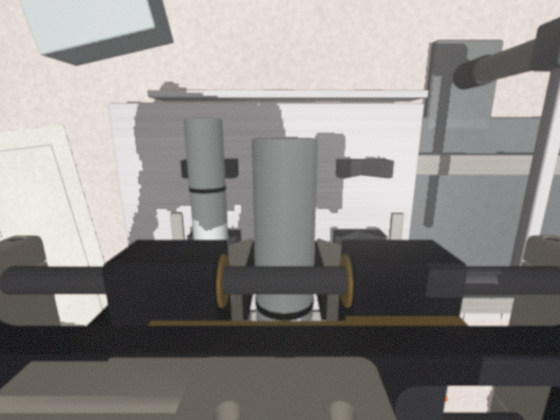

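The picture shows rod c seated in the left pair (207,180) with its ring towards the far end. Rod b is held above the middle pair.

```bash
python3 -m pendant '[0,0.03,0.6,0,0,0,1, 0,0,0.8,0,0,0,1, 0,0,0.8,0,0,0,1, 0,0,0.7,0,0,0,1, 0,0,0.5,0,0,0,1, 0,0,0.3,0,0,0,1, 0,0,0.1,0,0,0,1, 0,0,0.06,0,0,0,1, 0,0,0.06,0,0,0,1, 0,0,0,0,0,0,1, 0,0,0,0,0,0,1]'
```

```text
time: 32.1
tool_pos: [601.4, -31.1, 72.2]
tcp_rot: [3.141, -0.001, -0.0]
contact_force: [-0.0, 0.0, -3.0]
grip_width: 30.9
finger_force: 30.0
```

```bash
python3 -m pendant '[0,0,0.05,0,0,0,1, 0,0,0.04,0,0,0,1, 0,0,0,0,0,0,1, 0,0,0,0,0,0,1]'
```

```text
time: 32.5
tool_pos: [601.7, -31.6, 70.7]
tcp_rot: [3.141, -0.002, -0.0]
contact_force: [-2.6, -1.5, 7.0]
grip_width: 31.3
finger_force: 30.0
```

```bash
python3 -m pendant '[0,0,0,0,0,0,0.2, 0,0,0,0,0,0,0, 0,0,0,0,0,0,-0.1, 0,0,0,0,0,0,-0.1, 0,0,0,0,0,0,-0.1, 0,0,-0.3,0,0,0,-0.1, 0,0,-0.7,0,0,0,-0.1, 0,0,-0.9,0,0,0,-0.1, 0,0,-0.9,0,0,0,-0.1, 0,0,-0.9,0,0,0,-0.1, 0,0,-0.8,0,0,0,-0.1]'; python3 -m pendant '[-0.6,0,0,0,0,0,-0.5, -1,0,0,0,0,0,-0.5, -1,0,0,0,0,0,-0.5, -1,0,0,0,0,0,-0.5, -1,0,0,0,0,0,-0.5, -0.8,0,0,0,0,0,-0.5, -0.6,0,0,0,0,0,-0.5, 0,0,0,0,0,0,-0.5, 0,0,0,0,0,0,-0.5]'; python3 - <<'E'
from h import *
M={c:camera_model(c) for c in("scene","side","wrist")}
for c in M: cv2.imwrite(f"pics/{c}8.png",capture(c)[:,:,::-1])
L={c:pinpoint(c,"tab") for c in M}
for c in M:print(c,[(round(r['score'],2),np.round(r['location'])) for r in L[c]])
print(*tri([ray(M[c],L[c][0]['location']) for c in M if L[c]]))
for t in ("rod_c_ring","rod_c_mid","rod_b_ring","v1"):
  for r in pinpoint("wrist",t)[:3]: print(t,round(r['score'],2),np.round(r['location']),onz(M['wrist'],r['location'],81))
E
```

```text
time: 33.6
tool_pos: [601.2, -31.0, 206.2]
tcp_rot: [3.141, -0.002, 0.0]
contact_force: [0.0, 0.3, -0.3]
grip_width: 50.4
finger_force: 0.0
time: 34.5
tool_pos: [421.9, -31.2, 204.8]
tcp_rot: [3.141, -0.002, -0.0]
contact_force: [-0.1, 1.2, -0.4]
grip_width: 68.8
finger_force: 0.0
scene [(0.7, array([270., 192.]))]
side [(0.81, array([296., 197.]))]
wrist [(0.77, array([285., 160.]))]
[470.2 -30.4 132.7] [np.float64(4.946734137787218), np.float64(5.913894553717936), np.float64(1.0917035803806234)]
rod_b_ring 0.9 [284.  22.] [578.8 -29.7  81. ]
v1 0.61 [283. 160.] [464.6 -28.9  81. ]
```

View pics/wrist8.png

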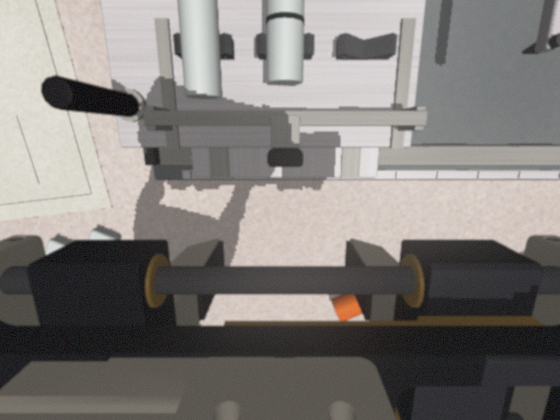

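Wrist view: both rods are seated, tops at (200,45) and (285,40). The keeper's tab is at (285,160), in line with the middle pair.

```bash
python3 -m pendant '[0.8,0,0,0,0,0,-0.5, 0.73,0,0,0,0,0,-0.5, 0,0,0.7,0,0,0,-0.5, 0,0,0.8,0,0,0,-0.5, 0,0,0.8,0,0,0,-0.5, 0,0,0.5,0,0,0,-0.5, 0,0,0.3,0,0,0,-0.5, 0,0,0,0,0,0,-0.5]'; python3 -m pendant '[0,0,0,0,0,0,1, 0,0,0,0,0,0,1, 0,0,0,0,0,0,1, 0,0,0,0,0,0,1, 0,0,0,0,0,0,1, 0,0,0,0,0,0,1, 0,0,0,0,0,0,1, 0,0,0,0,0,0,1]'
```

```text
time: 35.8
tool_pos: [466.5, -30.9, 110.1]
tcp_rot: [-3.141, 0.002, -0.0]
contact_force: [-0.2, 0.9, 0.3]
grip_width: 69.1
finger_force: 0.0
time: 36.6
tool_pos: [467.1, -31.6, 111.1]
tcp_rot: [3.141, -0.0, -0.0]
contact_force: [-1.3, -4.2, 1.7]
grip_width: 26.1
finger_force: 30.0
```

Gripped at 26 mm. Push +x by about 66 mm.

```bash
python3 -m pendant '[0.2,0,0,0,0,0,1, 0.3,0,0,0,0,0,1, 0.3,0,0,0,0,0,1, 0.3,0,0,0,0,0,1, 0.2,0,0,0,0,0,1, 0.2,0,0,0,0,0,1, 0.2,0,0,0,0,0,1, 0.2,0,0,0,0,0,1, 0,0,0,0,0,0,1, 0,0,0,0,0,0,1]'; python3 -m pendant '[0.1,0,0,0,0,0,1, 0.1,0,0,0,0,0,1, 0.1,0,0,0,0,0,1, 0.05,0,0,0,0,0,1, 0,0,0,0,0,0,1, 0,0,0,0,0,0,1]'
```

```text
time: 37.6
tool_pos: [525.2, -31.6, 111.1]
tcp_rot: [3.141, -0.003, -0.0]
contact_force: [4.0, -5.1, -0.5]
grip_width: 25.8
finger_force: 30.0
time: 38.2
tool_pos: [526.8, -31.5, 110.8]
tcp_rot: [3.141, 0.017, 0.001]
contact_force: [-28.6, -8.0, 21.5]
grip_width: 25.7
finger_force: 30.0
```

```bash
python3 -m pendant '[-0.15,0,0,0,0,0,1, 0,0,0,0,0,0,-0.5, 0,0,0,0,0,0,-0.5, 0,0,0,0,0,0,-0.5, 0,0,0,0,0,0,-0.5, 0,0,0,0,0,0,-0.5, 0,0,-0.7,0,0,0,-0.5, 0,0,-1,0,0,0,-0.5, 0,0,-1,0,0,0,-0.5, 0,0,-1,0,0,0,-0.5, 0,0,-0.5,0,0,0,-0.5]'; python3 -m pendant '[-1,0,0,0,0,0,-1, -1,0,0,0,0,0,-1, 0,0,0,0,0,0,-1,0,0,0,0,0,0,-1]'; python3 - <<'E'
from h import *
M={c:camera_model(c) for c in("wrist","scene","side")}
for c in M: cv2.imwrite(f"pics/{c}9.png",capture(c)[:,:,::-1])
for t,z in(("rod_c_ring",81),("rod_c_mid",81),("rod_b_ring",81),("v1",81),("tab",125),("handle",135),("pointer",107)):
 for c in M:
  for r in pinpoint(c,t)[:3]: print(c,t,round(r['score'],2),np.round(r['location']),onz(M[c],r['location'],z))
print(get_obs()['tool_pos'])
E
```

```text
time: 39.3
tool_pos: [531.0, -31.0, 239.7]
tcp_rot: [3.141, -0.004, 0.0]
contact_force: [-0.5, 0.4, -0.2]
grip_width: 69.0
finger_force: 0.0
time: 39.7
tool_pos: [470.3, -31.0, 237.4]
tcp_rot: [3.141, -0.001, -0.0]
contact_force: [0.7, -0.2, 0.1]
grip_width: 91.1
finger_force: 0.0
wrist rod_c_ring 0.91 [394. 300.] [ 346.9 -158.4   81. ]
wrist rod_c_ring 0.73 [211.  45.] [618.   39.8  81. ]
scene rod_c_ring 0.82 [325. 204.] [626.7  39.1  81. ]
scene rod_c_ring 0.67 [206. 234.] [ 346.  -231.7   81. ]
side rod_c_ring 0.75 [249. 203.] [622.7  37.3  81. ]
side rod_c_ring 0.75 [359. 222.] [ 276.3 -105.6   81. ]
side rod_c_ring 0.61 [269. 339.] [190.3 454.7  81. ]
wrist rod_c_mid 0.96 [384. 306.] [ 338.7 -147.8   81. ]
wrist rod_c_mid 0.61 [209.  67.] [598.4  42.7  81. ]
scene rod_c_mid 0.62 [205. 228.] [ 330.3 -213.4   81. ]
scene rod_c_mid 0.59 [318. 203.] [604.5  32.6  81. ]
scene rod_c_mid 0.43 [270. 114.] [272.4 327.8  81. ]
side rod_c_mid 0.76 [265. 340.] [196.4 461.9  81. ]
side rod_c_mid 0.64 [250. 206.] [607.8  49.1  81. ]
side rod_c_mid 0.55 [360. 223.] [269.4 -99.   81. ]
scene r
[... 481 characters left out ...]
0.59 [287. 142.] [529.8 -32.  125. ]
scene tab 0.8 [285. 202.] [525.5 -40.8 125. ]
scene tab 0.36 [318. 204.] [619.4  -2.6 125. ]
scene tab 0.23 [304. 166.] [512.7 122.2 125. ]
side tab 0.56 [285. 192.] [531.1 -43.  125. ]
side tab 0.39 [311. 173.] [ 537.7 -200.8  125. ]
wrist handle 0.62 [112. 158.] [516.7 118.4 135. ]
scene handle 0.8 [305. 163.] [512.1 124.7 135. ]
scene handle 0.39 [323. 202.] [635.1   4.6 135. ]
side handle 0.73 [257. 213.] [509.8 123.1 135. ]
wrist pointer 0.7 [484. 124.] [ 545.6 -214.3  107. ]
scene pointer 0.77 [269. 253.] [ 563.2 -218.6  107. ]
scene pointer 0.55 [318. 200.] [608.   25.4 107. ]
side pointer 0.62 [312. 174.] [ 551.2 -227.4  107. ]
[470.  -31.1 237. ]
```

View pics/wrist9.png

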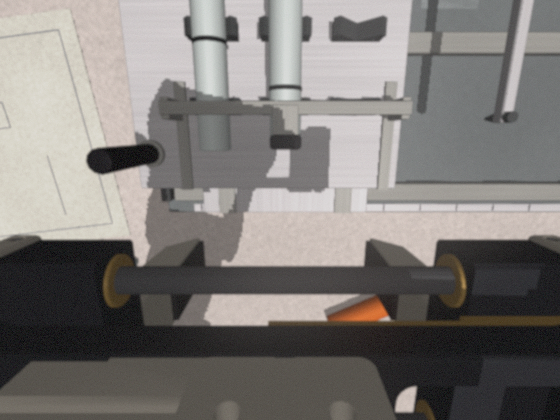

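```bash
python3 - <<'E'
from h import *
m=camera_model("wrist")
print("bar if home rows",[proj(m,[561+d,-67,103.5]) for d in(-6,6)],"if 60:",[proj(m,[556+d,-67,103.5]) for d in(-6,6)])
print("far block centre",proj(m,[637,-102,78]),"near",proj(m,[565,-102,78]))
for n,p,z in(("b ring",(286,87),97),("c ring",(210,39),97),("b near end",(283,128),81),("c near end",(216,150),81),("tip",(508,117),107)): print(n,onz(m,p,z))
i=cv2.imread("pics/wrist9.png")[0:170,90:490];cv2.imwrite("pics/w9c.png",cv2.resize(i,None,fx=2,fy=2,interpolation=cv2.INTER_CUBIC))
E
```

```text
bar if home rows [array([324.8, 112.7]), array([325.2,  98.9])] if 60: [array([324.6, 118.3]), array([325. , 104.7])]
far block centre [361.6  22.6] near [356.8 103.8]
b ring [578.  -31.1  97. ]
c ring [617.9  36.9  97. ]
b near end [541.5 -28.2  81. ]
c near end [519.7  40.7  81. ]
tip [ 551.2 -235.   107. ]
```

View pics/w9c.png

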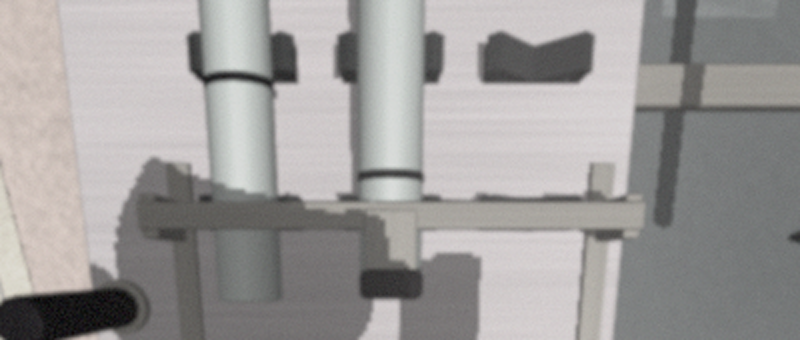

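The bar's far edge is at row ~99.5, against 99 predicted for home, so the keeper is shut. Both rods are seated. Next, grip the handle.

```bash
python3 -m pendant '[0.3,-0.9,0,0,0,0,-0.5, 0.3,-0.9,0,0,0,0,-0.5, 0.3,-0.9,0,0,0,0,-0.5, 0.3,-0.9,0,0,0,0,-0.5, 0.33,-0.9,0,0,0,0,-0.5, 0,-0.55,0,0,0,0,-0.5, 0,0,0.7,0,0,0,-0.5, 0,0,0.9,0,0,0,-0.5, 0,0,0.9,0,0,0,-0.5, 0,0,0.8,0,0,0,-0.5, 0,0,0.6,0,0,0,-0.5]'; python3 -m pendant '[0,0,0,0,0,0,-0.5, 0,0,0,0,0,0,1, 0,0,0,0,0,0,1, 0,0,0,0,0,0,1, 0,0,0,0,0,0,1, 0,0,0,0,0,0,1, 0,0,0,0,0,0,1, 0,0,0,0,0,0,1, 0,0,0,0,0,0,1, 0,0,0,0,0,0,1, 0,0,0,0,0,0,1]'
```

```text
time: 42.0
tool_pos: [515.3, 120.4, 118.3]
tcp_rot: [3.141, 0.002, 0.0]
contact_force: [0.2, 0.5, 0.6]
grip_width: 69.1
finger_force: 0.0
time: 43.1
tool_pos: [516.0, 118.4, 120.1]
tcp_rot: [3.138, 0.0, 0.0]
contact_force: [-1.4, -9.7, 2.1]
grip_width: 21.2
finger_force: 30.0
```

```bash
python3 -m pendant '[-0.2,0,0,0,0,0,1, -0.3,0,0,0,0,0,1, -0.3,0,0,0,0,0,1, -0.2,0,0,0,0,0,1, 0,0,0,0,0,0,1, 0,0,0,0,0,0,1]'; python3 -m pendant '[0,0.3,0,0,0,0,1, 0,0.6,0,0,0,0,1, 0,0.6,0,0,0,0,1, 0,0.6,0,0,0,0,1, 0,0.6,0,0,0,0,1, 0,0.6,0,0,0,0,1, 0,0.6,0,0,0,0,1, 0,0.6,0,0,0,0,1, 0,0.6,0,0,0,0,1, 0,0.6,0,0,0,0,1, 0,0.3,0,0,0,0,1, 0,0,0,0,0,0,1]'
```

```text
time: 43.7
tool_pos: [486.9, 118.4, 120.2]
tcp_rot: [3.138, -0.002, 0.0]
contact_force: [2.1, -10.0, -1.2]
grip_width: 21.4
finger_force: 30.0
time: 44.9
tool_pos: [486.8, -61.4, 120.2]
tcp_rot: [3.14, -0.002, -0.001]
contact_force: [3.9, -3.3, -2.8]
grip_width: 21.3
finger_force: 30.0
```

```bash
python3 -m pendant '[-0.04,0.15,0,0,0,0,1, 0,0.03,0,0,0,0,1, 0,0,0,0,0,0,1, 0,0,0,0,0,0,1]'; python3 - <<'E'
from h import *
M={c:camera_model(c) for c in("wrist","scene","side")}
I={c:capture(c) for c in M}
for c in M: cv2.imwrite(f"pics/{c}10.png",I[c][:,:,::-1])
for t,z in(("rod_b_ring",97),("pointer",107)):
 for c in M:
  for r in pinpoint(c,t)[:2]: print(c,t,round(r['score'],2),np.round(r['location'],1),onz(M[c],r['location'],z))
T=[]
for c in M:
  p=proj(M[c],[552,-215,102]).round().astype(int);print(c,p)
  x0=int(np.clip(p[0]-30,0,500));y0=int(np.clip(p[1]-30,0,360))
  print(c,x0,y0);T.append(cv2.resize(I[c][y0:y0+60,x0:x0+60,::-1],(260,260),interpolation=cv2.INTER_CUBIC))
cv2.imwrite("pics/p10.png",np.hstack(T)); print(get_obs()['tool_pos'],get_obs()['contact_force'])
E
```

```text
time: 45.3
tool_pos: [486.3, -64.8, 120.2]
tcp_rot: [3.141, -0.004, -0.0]
contact_force: [7.8, 0.8, -4.1]
grip_width: 21.3
finger_force: 30.0
wrist rod_b_ring 0.64 [515.  139.5] [ 549.9 -199.    97. ]
scene rod_b_ring 0.8 [269.6 256. ] [ 566.4 -222.1   97. ]
scene rod_b_ring 0.17 [262.5 278. ] [ 583.3 -296.8   97. ]
side rod_b_ring 0.53 [309.3 180.5] [ 538.5 -194.8   97. ]
wrist pointer 0.55 [556.1 141.5] [ 549.  -214.6  107. ]
scene pointer 0.8 [266.6 251.7] [ 554.6 -218.2  107. ]
scene pointer 0.33 [279.7 239.9] [ 569.9 -163.7  107. ]
wrist [550 136]
wrist 500 106
scene [266 251]
scene 236 221
side [310 176]
side 280 146
[486.3 -64.8 120.2] [ 7.9  2.  -3.9]
```

View pics/p10.png

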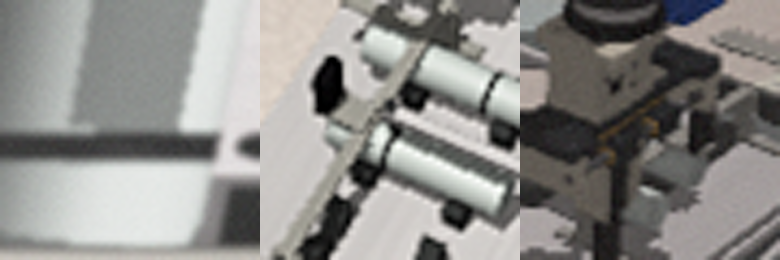

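```bash
python3 -m pendant '[0,0.05,0,0,0,0,1, 0,0.03,0,0,0,0,1, 0,0,0,0,0,0,1, 0,0,0,0,0,0,1]'; python3 - <<'E'
from h import *
M={c:camera_model(c) for c in("wrist","scene")}
I={c:capture(c) for c in M};T=[]
m=M["wrist"];print("tip exp",[proj(m,[551,-215,107])],"ring limb",proj(m,[551,-227.6,91]))
T=[cv2.resize(I["wrist"][90:190,460:560,::-1],(400,400),interpolation=cv2.INTER_CUBIC),cv2.resize(I["scene"][221:281,236:296,::-1],(400,400),interpolation=cv2.INTER_CUBIC)]
cv2.imwrite("pics/p11.png",np.hstack(T)); print(get_obs()['tool_pos'],get_obs()['contact_force'])
E
```

```text
time: 46.15
tool_pos: [486.3, -66.7, 120.2]
tcp_rot: [-3.141, -0.004, -0.0]
contact_force: [7.3, 3.1, -3.5]
grip_width: 21.3
finger_force: 30.0
tip exp [array([554.3, 137.9])] ring limb [552.  137.5]
[486.3 -66.7 120.2] [ 8.4  2.2 -4.9]
```

View pics/p11.png

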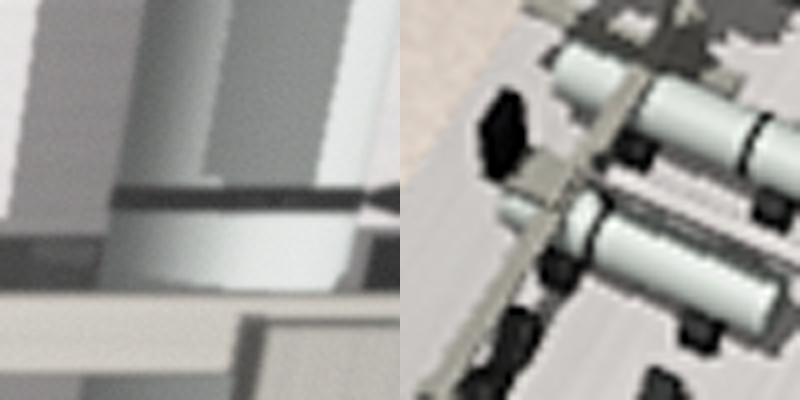

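The tip sits exactly on rod b's ring: ring row 139.5, needle tip (551,139.5), with the rod's limb matching. Pause, then go to c.

```bash
python3 -m pendant '[0,0,0,0,0,0,1, 0,0,0,0,0,0,1, 0,0,0,0,0,0,1, 0,0,0,0,0,0,1, 0,0,0,0,0,0,1, 0,0,0,0,0,0,1, 0,0,0,0,0,0,1, 0,0,0,0,0,0,1, 0,0,0,0,0,0,1, 0,0,0,0,0,0,1, 0,0,0,0,0,0,1, 0,0,0,0,0,0,1]'; python3 -m pendant '[-0.2,0.2,0,0,0,0,1, -0.3,0.4,0,0,0,0,1, -0.3,0.5,0,0,0,0,1, -0.3,0.5,0,0,0,0,1, -0.24,0.5,0,0,0,0,1, 0,0.3,0,0,0,0,1, 0,0,0,0,0,0,1, 0,0,0,0,0,0,1, 0,0,0,0,0,0,1]'; python3 - <<'E'
from h import *
m=camera_model("wrist");im=capture("wrist")
print(proj(m,[551,-215,107]),"limb",proj(m,[551,-229,88]))
p=proj(m,[551,-215,107]).astype(int);x0=min(p[0]-60,440);y0=p[1]-50;print(x0,y0)
cv2.imwrite("pics/p12.png",cv2.resize(im[y0:y0+100,x0:x0+120,::-1],None,fx=5,fy=5,interpolation=cv2.INTER_CUBIC))
E
```

```text
time: 47.45
tool_pos: [486.3, -66.7, 120.1]
tcp_rot: [-3.141, -0.004, 0.0]
contact_force: [7.2, 3.5, -3.6]
grip_width: 21.2
finger_force: 30.0
time: 48.35
tool_pos: [444.7, -139.4, 120.1]
tcp_rot: [3.141, -0.0, 0.0]
contact_force: [1.3, -4.4, 0.6]
grip_width: 21.5
finger_force: 30.0
[433.3  55.2] limb [441.5  63.4]
373 5
```

View pics/p12.png

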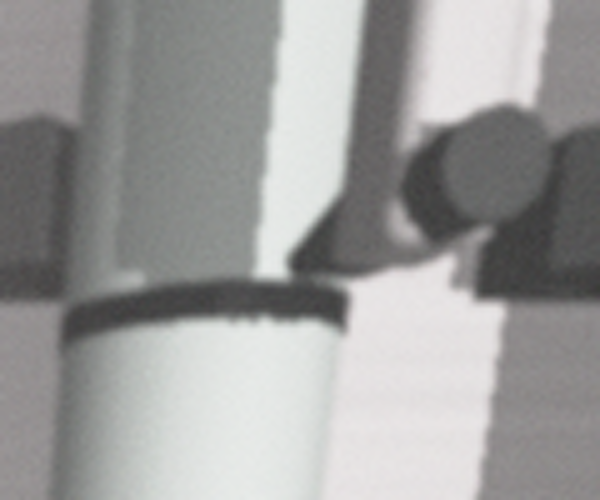

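```bash
python3 - <<'E'
from h import *
m=camera_model("wrist");t=onz(m,(373+295/5,5+266/5),107);print(t,get_obs()['tool_pos'])
crop=lambda X:(proj(m,X)-[373,5])*5
print("under tip at 97",crop([t[0],t[1],97]),"1 mm -x:",crop([t[0]-1,t[1],97]),"1mm +y",crop([t[0],t[1]+1,97]))
# ring curve predicted for rod axis y=t[1]+dy, ring x=t[0]+dx
for dx in(-2,0,2):
  print(dx,[crop([t[0]+dx,t[1]+16*np.sin(a),81+16*np.cos(a)]).round(0).tolist() for a in(-.9,-.6,-.3,0,.3,.6,.9)])
E
```

```text
[ 549.6 -214.4  107. ] [ 444.7 -139.3  120.1]
under tip at 97 [251.6 287.6] 1 mm -x: [250.5 297.5] 1mm +y [242.6 287.6]
-2 [[335.0, 319.0], [318.0, 313.0], [289.0, 309.0], [249.0, 307.0], [204.0, 309.0], [158.0, 312.0], [117.0, 318.0]]
0 [[337.0, 300.0], [321.0, 293.0], [291.0, 289.0], [252.0, 288.0], [206.0, 289.0], [160.0, 293.0], [118.0, 299.0]]
2 [[340.0, 281.0], [323.0, 274.0], [294.0, 269.0], [254.0, 268.0], [208.0, 269.0], [162.0, 274.0], [120.0, 280.0]]
```

```bash
python3 -m pendant '[0.05,-0.02,0,0,0,0,1, 0,0,0,0,0,0,1, 0,0,0,0,0,0,1]'
```

```text
time: 48.7
tool_pos: [444.7, -138.2, 120.1]
tcp_rot: [-3.141, 0.003, 0.001]
contact_force: [-5.2, -3.5, 5.8]
grip_width: 21.6
finger_force: 30.0
```

```bash
python3 -m pendant '[0.05,0,0,0,0,0,1, 0.02,0,0,0,0,0,1, 0,0,0,0,0,0,1, 0,0,0,0,0,0,1]'
```

```text
time: 49.1
tool_pos: [446.1, -138.2, 120.1]
tcp_rot: [-3.141, 0.004, 0.001]
contact_force: [-8.1, -3.4, 8.5]
grip_width: 21.2
finger_force: 30.0
```

```bash
python3 -m pendant '[0,0,0,0,0,0,1, 0,0,0,0,0,0,1, 0,0,0,0,0,0,1, 0,0,0,0,0,0,1, 0,0,0,0,0,0,1, 0,0,0,0,0,0,1, 0,0,0,0,0,0,1, 0,0,0,0,0,0,1, 0,0,0,0,0,0,1, 0,0,0,0,0,0,1, 0,0,0,0,0,0,1, 0,0,0,0,0,0,1]'; python3 -m pendant '[0,-0.4,0,0,0,0,1, 0,-0.7,0,0,0,0,1, 0,-0.8,0,0,0,0,1, 0,-0.8,0,0,0,0,1, 0,-0.8,0,0,0,0,1, 0,-0.8,0,0,0,0,1, 0,-0.8,0,0,0,0,1, 0,-0.8,0,0,0,0,1, 0,-0.8,0,0,0,0,1, 0,-0.7,0,0,0,0,1, 0,-0.4,0,0,0,0,1, 0,0,0,0,0,0,1]'; python3 -m pendant '[0.2,-0.2,0,0,0,0,1, 0.3,-0.2,0,0,0,0,1, 0.4,-0.1,0,0,0,0,1, 0.4,-0.1,0,0,0,0,1, 0.4,0,0,0,0,0,1, 0.3,0,0,0,0,0,1, 0.2,0,0,0,0,0,1, 0,0,0,0,0,0,1, 0,0,0,0,0,0,1]'
```

```text
time: 50.3
tool_pos: [446.0, -138.2, 120.0]
tcp_rot: [-3.141, 0.004, 0.001]
contact_force: [-7.8, -4.1, 8.5]
grip_width: 21.5
finger_force: 30.0
time: 51.5
tool_pos: [446.7, 98.0, 120.0]
tcp_rot: [-3.139, 0.002, 0.002]
contact_force: [-2.3, 4.3, 6.0]
grip_width: 21.4
finger_force: 30.0
time: 52.4
tool_pos: [513.0, 113.8, 120.1]
tcp_rot: [-3.141, 0.002, 0.001]
contact_force: [-2.1, 1.1, 5.5]
grip_width: 21.3
finger_force: 30.0
```

```bash
python3 -m pendant '[0.1,-0.1,0,0,0,0,1, 0.1,-0.1,0,0,0,0,1, 0.1,-0.1,0,0,0,0,1, 0,0,0,0,0,0,1, 0,0,0,0,0,0,1, 0,0,0,0,0,0,1]'; python3 -m pendant '[0.1,0,0,0,0,0,1, 0,-0.08,0,0,0,0,1, 0,0,0,0,0,0,1, 0,0,0,0,0,0,1]'
```

```text
time: 53.0
tool_pos: [516.5, 118.4, 119.8]
tcp_rot: [3.134, 0.015, 0.001]
contact_force: [-21.6, -20.7, 18.8]
grip_width: 21.2
finger_force: 30.0
time: 53.4
tool_pos: [517.7, 118.5, 119.3]
tcp_rot: [3.13, 0.019, 0.001]
contact_force: [-25.0, -31.8, 22.1]
grip_width: 21.5
finger_force: 30.0
```

```bash
python3 -m pendant '[-0.1,0.2,0,0,0,0,1, 0,0,0,0,0,0,1, 0,0,0,0,0,0,1]'
```

```text
time: 53.7
tool_pos: [517.8, 118.2, 119.4]
tcp_rot: [3.14, 0.012, 0.0]
contact_force: [-14.8, -4.6, 11.4]
grip_width: 21.4
finger_force: 30.0
```

```bash
python3 -m pendant '[-0.07,0,0,0,0,0,1, 0,0,0,0,0,0,1, 0,0,0,0,0,0,-0.5, 0,0,0,0,0,0,-0.5, 0,0,0,0,0,0,-0.5, 0,0,0,0,0,0,-0.5, 0,0,0,0,0,0,-0.5, 0,0,0,0,0,0,-0.5, 0,0,-0.5,0,0,0,-0.5, 0,0,-0.9,0,0,0,-0.5, 0,0,-1,0,0,0,-0.5, 0,0,-1,0,0,0,-0.5]'; python3 -m pendant '[-0.5,0.5,-0.3,0,0,0,-0.5, -0.5,1,0,0,0,0,-0.5, -0.5,1,0,0,0,0,-0.5, 0,1,0,0,0,0,-0.5, 0,1,0,0,0,0,-0.5, 0,0,0,0,0,0,-0.5, 0,0,0,0,0,0,-0.5]'; python3 - <<'E'
from h import *
m=camera_model("wrist");im=capture("wrist");cv2.imwrite("pics/w13.png",im[:,:,::-1])
for t,z in(("handle",135),("tab",125),("v1",81),("pointer",107)):
  for r in pinpoint("wrist",t)[:2]: print(t,round(r['score'],2),np.round(r['location']),onz(m,r['location'],z))
print("bar rows home",[proj(m,[561+d,-67,103.5])[1] for d in(-6,6)], proj(m,[516,119,154]))
E
```

```text
time: 54.9
tool_pos: [520.8, 118.7, 222.9]
tcp_rot: [-3.142, 0.0, 0.0]
contact_force: [0.8, -0.1, 0.1]
grip_width: 68.8
finger_force: 0.0
time: 55.6
tool_pos: [475.9, -16.6, 230.9]
tcp_rot: [-3.141, -0.0, -0.002]
contact_force: [0.2, 0.7, 0.0]
grip_width: 68.8
finger_force: 0.0
handle 0.81 [124. 168.] [514.7 119.9 135. ]
handle 0.34 [504. 126.] [ 548.3 -194.2  135. ]
tab 0.88 [302. 148.] [530.2 -30.2 125. ]
v1 0.91 [377.  68.] [ 601.7 -102.4   81. ]
pointer 0.85 [504. 123.] [ 551.5 -213.9  107. ]
bar rows home [np.float64(119.02446772184048), np.float64(105.10837038525054)] [112.7 168.6]
```

View pics/w13.png

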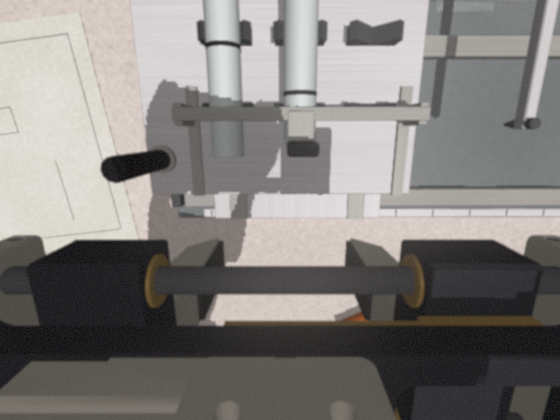

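The picture shows the table home with the handle at (124,168), the bar at row ~112 as predicted for shut, and both rods seated under it. The pointer is untouched at (504,123).

```bash
python3 -c "
from plant import *
print(close_job())"
```

```text
the job is handed in; nothing more can be done
None
```

I handed the job in at about 56 s: only the middle and longest rods were on the bench, both are seated under the shut keeper, the pointer stood over each ring in turn (shortest first, within about 1 mm as measured), and the table is back home.

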